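# Open the bar clamp on a glued drawer front

## Robot

A 7-joint arm with a two-finger parallel gripper is mounted at the origin on the work surface. World frame = base frame: x ahead of the robot, y to its left, z up, the work surface at z = 0. Lengths are in m, angles in degrees, forces in N, time in s.
With the tool pointing down it reaches from about 0.4 to 0.9 m from the base axis. Payload 5.5 kg.
Tool frame: the origin (TCP) lies midway between the tips of the shut fingers; the grasp point (between the pads) lies 19 mm behind it (r.pinch_z is the distance from the TCP to the grasp point, in m); z points along the fingers, y is the direction in which the jaws open and shut (so a half turn about z gives the same grasp; the last joint's range is limited). The gripper opens to 92 mm and grips with 3 to 60 N. Pads are 19 mm wide; open, the fingers measure 130 mm over their backs; the gripper's body (75 mm by 190 mm) begins 47 mm behind the grasp point.
Start: joints at [82.804, 28.699, -24.465, 88.831, 12.651, 65.22, -12.049], TCP at [0.246, -0.601, 0.227] pointing down, gripper open.
Joint ranges: [-164.97, 164.97], [-17.58, 116.51], [-87.97, 89.64], [11.32, 138.91], [-80.73, 260.73], [10.89, 115.49], [-147.41, 147.41]. Speed limits (degrees/s): [147.25, 147.25, 180, 180, 180, 180, 180].

## Interface

Orientations are given as a 3x3 rotation matrix whose columns are the frame's x, y, z axes.
In Python, from rig import readout, grab_frame, calibration, order, r gives the robot as it stands. The module is installed in compiled form; this text tells all that it offers.
- The arm moves only by the shell command python3 -m creep 'ROWS' [FORCE]. ROWS is JSON, a list of rows, each an object with "claw": the finger opening in mm, from 0 to 91.8; "offset": the shift along the world's x, y, z in mm, a list of three; "roll": the turn about the world's z in rad. A call has 1 to 12 rows; each row is the pose to reach, as a shift and turn from the pose commanded when the call began; what a row does not reach only later rows make up. A row lasts 1/8 s, in which the tool goes at most 62.5 mm and 10.7 degrees, less where a joint would pass 70% of its speed; a pose out of reach is approached as far as the arm can. A call with a gripper value outside its range is refused whole. The fingers move at their own pace and stop on an object; FORCE is the grip in N (left out, the last holds). Time passes only in rows, so rows that repeat a pose let the fingers close. It gives the time, the measured TCP pose, the force and the opening at its end, in the units of the state.
- readout.sense(): the state, without advancing time (a new reading comes with each control period).
- grab_frame(name): name is "scene" or "top"; returns the picture (400x640x3 uint8, blue, green, red); there is no depth.
- calibration(name): a dict with "vertical_fov" (degrees; the focal length in pixels is half the picture's height over the tangent of half this angle, whatever the lens; pixels are square), "cx", "cy" (the principal point, pixels), "k1" (the pictures are not rectified: a ray, as slopes to the right and down, at radius r is drawn at 1 + k1 r^2 times it, then the intrinsics apply), "R" (3x3) and "t" (3): a world point X has camera coordinates R X + t. Camera axes: x right, y down, z forward; pixel columns grow to the right and rows downward; lengths in m; the calibration is good to about 2 mm. A picture is of the moment at which its call begins. calibration takes no time and is no camera call.
- order.hand_in(): hands the job in, once; it reports no verdict.
The state is a dict: "time": time; "joints": joint angles; "qd": joint speeds; "joint_efforts": joint torques, N m; "tcp_pos": TCP position; "ee_rot": TCP orientation; "force": force on the tool from outside, world axes, zero at the start; "ft_torque": the same for the moment, N m; "gripper_width": finger opening in m.
Only numpy, scipy, OpenCV 4.12 (cv2) and the standard library are available. Lean on these libraries where they do the work, as an engineer would, in place of code of your own. Each camera call takes 0.05 s, during which the arm holds its last target. There are 200 camera calls.

## Task

The glue in the split red drawer front has set, so open the bar clamp that holds it: with the fingertips press the orange release lever back against its spring and, keeping it pressed, push the sliding jaw back along its bar all the way to the black end stop, then let the lever go. Do this by pushing only: do not take hold of the clamp's pistol grip, leave the drawer front lying where it is without lifting it, and leave the glue bottle, the mug and the screwdriver undisturbed.

Things in the scene. Friction and masses are not known exactly. Their poses are not given: they have to be found in the camera images.
- clamp: Bar clamp lying on its side, fixed on a plywood board (420 x 310 x 12 mm). Origin on the worktop under the middle line of the toothed steel bar, which runs along x, 30 mm up, from x = -204 to 164 mm; z up. Fixed blue jaw at the -x end (pad face x = -170 mm); the sliding jaw opens to +x. Jaws and drawer front lie on the +y side, grip and orange release lever on the -y side.
- jaw (a joint): Travel of the blue sliding jaw in m: 0 closed on the drawer front (the start), 0.096 fully back against the end stop. The ratchet locks it against opening unless the lever is pressed; then it slides stiffly (about 7 N) and stays where left. Grip, trigger and lever ride on it. Housing 54 x 42 mm, top 46 mm above the worktop; pad arm out to y = 92 mm of the clamp.
- release (a joint): Angle of the orange lever in rad: 0 sprung forward (ratchet engaged), 0.30 fully pressed; the ratchet lets go from about 0.2. Its front is pressed in the clamp's +x direction, with 1.5 N rising to 2.5 N. As the jaw slides more stiffly than that, pushing on in +x keeps the lever fully pressed and moves the jaw back.
- release_pad (a point): Foremost point of the lever's rounded finger end (18 mm across), to be pushed to the clamp's +x; 30 mm above the worktop, 57 mm to the -y side of the bar's middle. Lever 47 mm long along y, 20 mm high (20 to 40 mm above the worktop); its upright pin is 40 mm nearer the bar. In front (-x) the board is free for 80 mm. The point moves 12 mm back at full press, and with the jaw.
- jaw_pad (a point): Centre of the sliding jaw's round black pad face, 70 mm to the +y side of the bar's middle line, 30 mm above the worktop.
- end_stop (a point): Face of the black end stop, 32 mm wide, that the jaw's housing meets fully open; on the bar's middle line, 30 mm above the worktop. Low wooden saddles (35 mm above the worktop, from y = -40 to 13 mm) hold the bar beyond the stop and near the fixed jaw (x = -144 to -116 mm in the clamp's frame).
- front_mid (a point): Centre of the loose red drawer front, 130 x 150 x 18 mm, lying flat on the plywood between the pads, with a light glue line and a silver bow handle standing 34 mm above its upper face (0.3 kg). Its x axis is along the clamp's bar.
- glue_mid (a point): Middle (half-way up) of the white glue bottle with yellow cap and green label, 52 mm diameter, 150 mm high, standing on the worktop; z axis along the bottle.
- mug_mid (a point): Middle (half-way up) of the blue mug, 82 mm diameter, 92 mm high, standing on the worktop; z axis up its middle.
- screwdriver: Yellow-handled screwdriver, 190 mm long, lying on the plywood beyond the end of the jaw's travel, along its x axis.
- grip_mid (a point): Middle of the black pistol grip of the sliding jaw (28 mm thick, 16 to 44 mm above the worktop), which is not to be taken hold of. In the clamp's axes from this point the grip runs from y = 60 mm (at the bar) to y = -56 mm, and 18 mm to either side along x; its grey trigger lies on the -x side, out to x = -27 mm, from y = 5 to -50 mm.
Mind the look-alikes: they are no part of the job. Leave any blue or turquoise look-alike of the part that bears front_mid alone.

How it is judged:
By the outcome, as a careful person would: the job done as asked, in the order asked, and still so for the second after the job is handed in, with the robot touching nothing.
It also fails if it takes over 32 s, if anything falls off the work surface, if the arm or the gripper's body presses on something with over 40 N, if the wrist force passes 120 N, or if a joint passes its speed limit or range.

## Working session

There is one attempt and no reset: what is moved stays moved. The work goes in short steps, Python scripts to look and compute and a shell command to move; the robot and the scene stay as the last step left them, time stands still between calls to the robot, and variables do not carry over. Pictures are saved under pics/ and viewed, about 8 in all and at most 12, crops included, and the job is handed in when it is done.

```bash
mkdir -p pics
python3 - <<'E'
from rig import readout, grab_frame, calibration
import cv2
for n in("scene","top"):
    cv2.imwrite(f"pics/{n}0.png",grab_frame(n)); print(n,calibration(n))
s=readout.sense(); print(s["time"],s["tcp_pos"],s["ee_rot"],s["gripper_width"])
E
```

```text
scene {'vertical_fov': 48.960961892347285, 'cx': 317.90358974651707, 'cy': 200.04230435130114, 'k1': -0.008977225129573026, 'R': array([[-0.20388996,  0.97879208, -0.0198736 ],
       [ 0.7087231 ,  0.13356722, -0.69272748],
       [-0.6753817 , -0.15532505, -0.72092557]]), 't': array([ 0.07147806, -0.28922892,  1.57483867])}
top {'vertical_fov': 43.31272628800573, 'cx': 323.6586273196707, 'cy': 207.33668921792972, 'k1': -0.1626453220286151, 'R': array([[-0.02531959, -0.99966466,  0.00543095],
       [-0.9972482 ,  0.02487898, -0.06983603],
       [ 0.0696775 , -0.00718422, -0.9975437 ]]), 't': array([0.06888643, 0.51227318, 1.26813948])}
0.1 [ 0.24611475 -0.60091504  0.22576509] [[ 9.25350187e-01  3.79112996e-01 -6.06295168e-04]
 [ 3.79113473e-01 -9.25348663e-01  1.68124424e-03]
 [ 7.63471191e-05 -1.78559434e-03 -9.99998403e-01]] 0.09187783074961661
```

View pics/scene0.png

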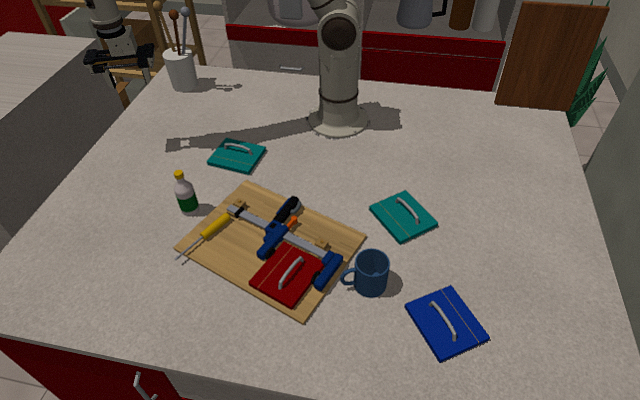

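View pics/top0.png

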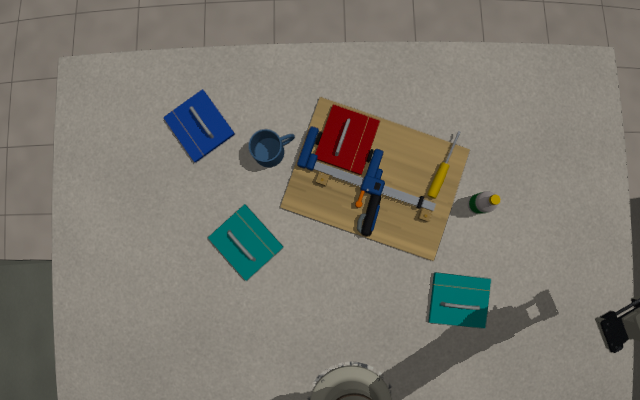

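The top view shows the clamp with its bar running from about (305,162) to (435,207), the orange lever at about (360,198), the grip at about (371,215) and the end stop at about (421,203). I'll enlarge this area in both views.

Run:
```python
import cv2
a=cv2.imread("pics/top0.png")[140:245,290:450]; cv2.imwrite("pics/topc.png",cv2.resize(a,None,fx=5,fy=5,interpolation=cv2.INTER_CUBIC))
a=cv2.imread("pics/scene0.png")[185:285,215:345]; cv2.imwrite("pics/scenec.png",cv2.resize(a,None,fx=6,fy=6,interpolation=cv2.INTER_CUBIC))
```

```text
(no output)
```

View pics/topc.png

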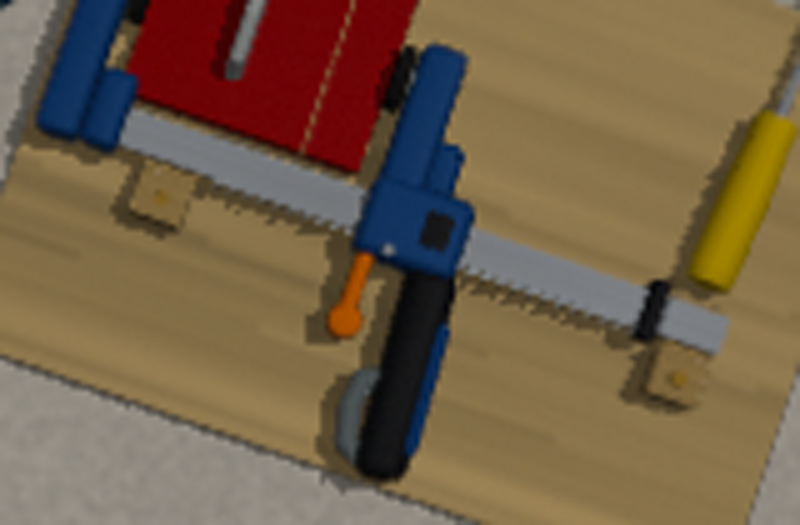

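View pics/scenec.png

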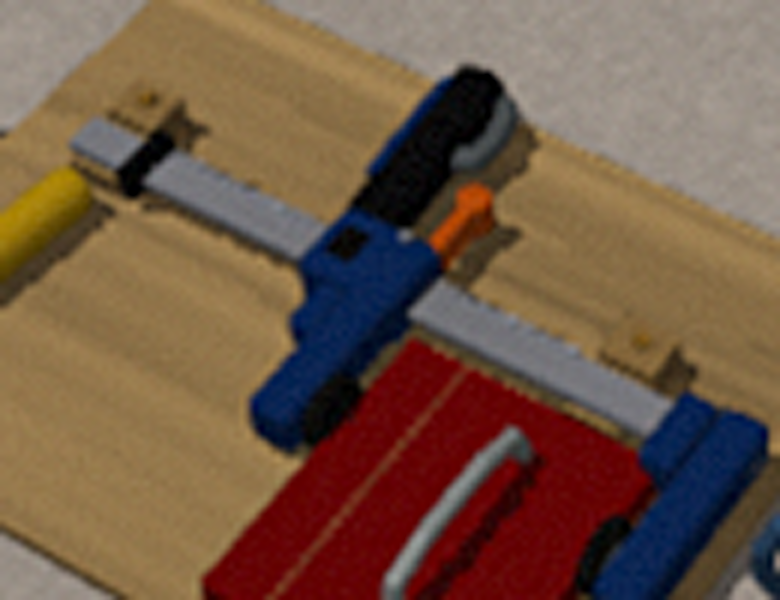

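Pixel positions in the crops:

| Feature | Top crop | Scene crop |
|---|---|---|
| Lever finger end | (346,318) | (475,198) |
| End stop | (652,311) | (147,162) |
| Bar end at the stop | (724,333) | (88,135) |
| Bar at the fixed jaw | (127,130) | (655,410) |
| Grip tip | (382,462) | (480,80) |

Next I'll triangulate these.

```bash
cat > h.py <<'E'
import numpy as np, cv2
from rig import calibration
def cam(n):
    c=calibration(n); f=200/np.tan(np.radians(c["vertical_fov"]/2))
    return np.array([[f,0,c["cx"]],[0,f,c["cy"]],[0,0,1]]),np.array([c["k1"],0,0,0.]),c["R"],c["t"]
def ray(n,p):
    K,d,R,t=cam(n); u=cv2.undistortPoints(np.array([[p]],float),K,d)[0,0]
    v=R.T@[u[0],u[1],1]; return -R.T@t,v/np.linalg.norm(v)
def tri(a,b):
    A=[];B=[]
    for o,v in(ray("top",a),ray("scene",b)):
        P=np.eye(3)-np.outer(v,v);A.append(P);B.append(P@o)
    X=np.linalg.lstsq(np.vstack(A),np.hstack(B),rcond=None)[0]; return X
def onz(n,p,z):
    o,v=ray(n,p); return o+v*(z-o[2])/v[2]
def proj(n,X):
    K,d,R,t=cam(n); return cv2.projectPoints(np.array([X],float),cv2.Rodrigues(R)[0],t,K,d)[0].reshape(-1,2)[0]
E
python3 - <<'E'
from h import *
np.set_printoptions(precision=4,suppress=True)
T=lambda x,y:((x+.5)/5-.5+290,(y+.5)/5-.5+140)
S=lambda x,y:((x+.5)/6-.5+215,(y+.5)/6-.5+185)
P=dict(lever=((346,318),(475,198),.04),stop=((652,311),(147,162),.046),barR=((724,333),(88,135),.04),barL=((127,130),(655,410),.04),grip=((382,462),(480,80),.044),pad=((400,80),(330,410),.04))
for k,(a,b,z) in P.items(): print(k,tri(T(*a),S(*b)),onz("top",T(*a),z),onz("scene",S(*b),z))
a=onz("top",T(127,130),.04);b=onz("top",T(724,333),.04);d=b-a;print("yaw",np.degrees(np.arctan2(d[1],d[0])))
# line fits: direction from bar
u=d/np.linalg.norm(d);n=np.array([-u[1],u[0],0]);print("u",u,"n",n)
o=b-.164*u;print("origin",o)
for k,(p,_,z) in P.items():
    X=onz("top",T(*p),z)-o;print(k,X@u,X@n)
E
```

```text
lever [ 0.5204 -0.0318  0.0396] [ 0.5205 -0.0324  0.04  ] [ 0.5206 -0.0311  0.04  ]
stop [ 0.5208 -0.1893  0.0322] [ 0.5198 -0.1865  0.046 ] [ 0.5325 -0.1832  0.046 ]
barR [ 0.5084 -0.2248  0.0307] [ 0.5082 -0.2243  0.04  ] [ 0.5163 -0.2187  0.04  ]
barL [0.6194 0.0737 0.0359] [0.6185 0.0753 0.04  ] [0.6228 0.0727 0.04  ]
grip [ 0.4476 -0.0476  0.04  ] [ 0.4477 -0.048   0.044 ] [ 0.4512 -0.0457  0.044 ]
pad [ 0.6425 -0.065   0.0311] [ 0.6409 -0.0636  0.04  ] [ 0.6489 -0.0627  0.04  ]
yaw -110.21198365400208
u [-0.3455 -0.9384  0.    ] n [ 0.9384 -0.3455  0.    ]
origin [ 0.5648 -0.0704  0.04  ]
lever -0.02030516329320913 -0.05472194910314728
stop 0.12457319934624082 -0.0021482332139858163
barR 0.164 1.9688235183101752e-17
barL -0.15525590118959015 1.2348671562664569e-17
grip 0.01946213949650147 -0.11770764730344502
pad -0.03256155195632013 0.06901828918586832
```

The points agree with the task text: the lever top is 40 mm up and 55 mm to the -y side, and the jaw pad is at y = 69 mm. Bar direction is u = (-0.3455, -0.938) and the lever's front point is about (0.522, -0.023). I'll push with shut fingers and tool y along u, which needs a roll of -0.742. First I'll go above a point 42 mm in front of the lever, at (0.536, 0.017).

```bash
python3 -m creep '[{"claw":0,"offset":[58,124,0],"roll":-0.15},{"claw":0,"offset":[116,247,0],"roll":-0.3},{"claw":0,"offset":[174,371,0],"roll":-0.45},{"claw":0,"offset":[232,494,0],"roll":-0.6},{"claw":0,"offset":[290,618,0],"roll":-0.742},{"claw":0,"offset":[290,618,0],"roll":-0.742},{"claw":0,"offset":[290,618,0],"roll":-0.742},{"claw":0,"offset":[290,618,0],"roll":-0.742},{"claw":0,"offset":[290,618,0],"roll":-0.742},{"claw":0,"offset":[290,618,0],"roll":-0.742},{"claw":0,"offset":[290,618,0],"roll":-0.742},{"claw":0,"offset":[290,618,0],"roll":-0.742}]' 20
```

```text
time: 1.6
tcp_pos: [0.5373, 0.023, 0.2268]
ee_rot: [[0.941, -0.337, 0.001], [-0.337, -0.941, 0.004], [-0.0, -0.004, -1.0]]
force: [-0.3, -1.0, -1.0]
gripper_width: 0.0004
```

```bash
python3 -m creep '[{"claw":0,"offset":[0,0,-60],"roll":0},{"claw":0,"offset":[0,0,-120],"roll":0},{"claw":0,"offset":[0,0,-160],"roll":0},{"claw":0,"offset":[0,0,-185],"roll":0},{"claw":0,"offset":[0,0,-200],"roll":0},{"claw":0,"offset":[0,0,-200],"roll":0},{"claw":0,"offset":[0,0,-200],"roll":0}]'
python3 - <<'E'
from rig import grab_frame
import cv2,numpy as np
t=grab_frame("top");s=grab_frame("scene");cv2.imwrite("pics/t1.png",t)
a=cv2.resize(t[130:250,280:440],(640,480),interpolation=cv2.INTER_CUBIC)
cv2.imwrite("pics/s1c.png",cv2.resize(s[150:270,240:370],None,fx=5,fy=5,interpolation=cv2.INTER_CUBIC))
E
```

```text
time: 2.48
tcp_pos: [0.5373, 0.0164, 0.0277]
ee_rot: [[0.938, -0.346, 0.002], [-0.346, -0.938, -0.0], [0.002, -0.0, -1.0]]
force: [0.3, 1.1, -0.3]
gripper_width: 0.0006
```

View pics/s1c.png

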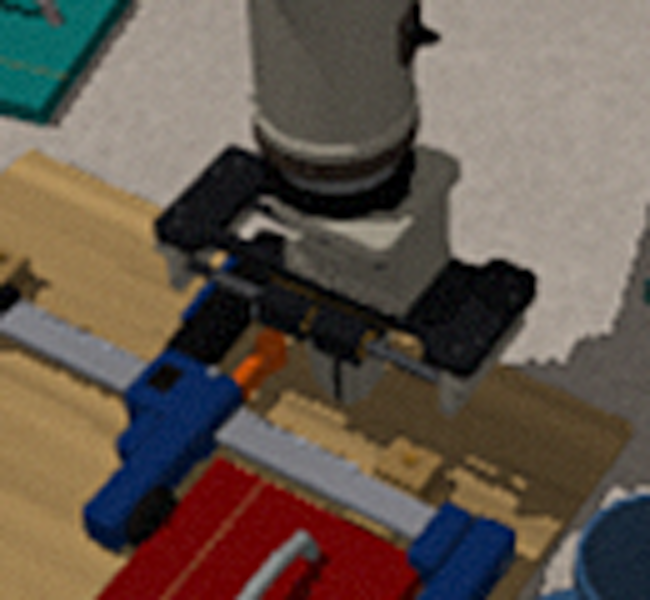

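The shut fingers at about (340,370) stand in front of the lever end at about (270,345), clear of the grip, trigger and bar. I'll lower them 3 mm and push slowly along u.

```bash
python3 -m creep '[{"claw":0,"offset":[-2,-5,-3],"roll":0},{"claw":0,"offset":[-4,-10,-3],"roll":0},{"claw":0,"offset":[-5,-14,-3],"roll":0},{"claw":0,"offset":[-7,-19,-3],"roll":0},{"claw":0,"offset":[-9,-24,-3],"roll":0},{"claw":0,"offset":[-10,-28,-3],"roll":0},{"claw":0,"offset":[-10,-28,-3],"roll":0}]'
```

```text
time: 3.45
tcp_pos: [0.5262, -0.0112, 0.0237]
ee_rot: [[0.938, -0.346, -0.0], [-0.346, -0.938, 0.001], [-0.0, -0.0, -1.0]]
force: [-0.5, 2.9, -0.0]
gripper_width: 0.0003
```

```bash
python3 -m creep '[{"claw":0,"offset":[-2,-5,0],"roll":0},{"claw":0,"offset":[-3,-9,0],"roll":0},{"claw":0,"offset":[-5,-14,0],"roll":0},{"claw":0,"offset":[-7,-19,0],"roll":0},{"claw":0,"offset":[-9,-24,0],"roll":0},{"claw":0,"offset":[-10,-28,0],"roll":0},{"claw":0,"offset":[-12,-33,0],"roll":0},{"claw":0,"offset":[-14,-38,0],"roll":0},{"claw":0,"offset":[-16,-42,0],"roll":0},{"claw":0,"offset":[-17,-47,0],"roll":0},{"claw":0,"offset":[-17,-47,0],"roll":0}]'
python3 - <<'E'
from rig import grab_frame
import cv2
s=grab_frame("scene")
cv2.imwrite("pics/s2c.png",cv2.resize(s[165:275,210:350],None,fx=5,fy=5,interpolation=cv2.INTER_CUBIC))
E
```

```text
time: 4.82
tcp_pos: [0.5089, -0.0574, 0.0236]
ee_rot: [[0.938, -0.345, -0.001], [-0.345, -0.938, 0.001], [-0.001, -0.001, -1.0]]
force: [-1.7, 5.9, 1.7]
gripper_width: 0.0007
```

View pics/s2c.png

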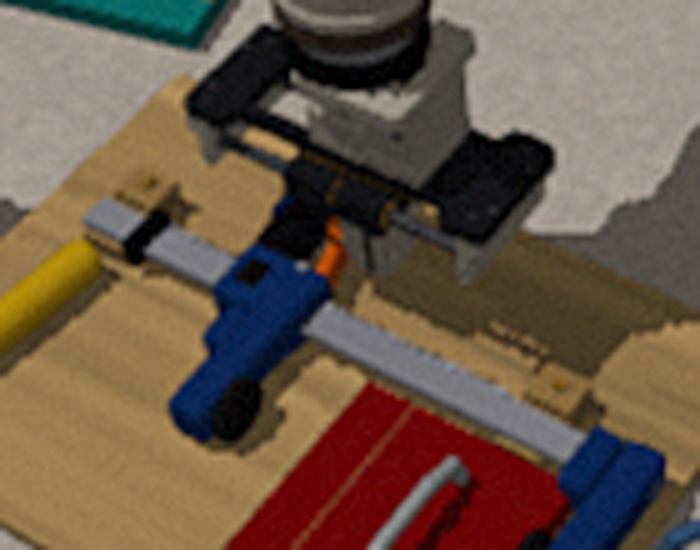

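The lever is pressed, and the jaw (housing at about (270,285)) has slid back clear of the drawer front. Continuing.

```bash
python3 -m creep '[{"claw":0,"offset":[-2,-5,0],"roll":0},{"claw":0,"offset":[-3,-9,0],"roll":0},{"claw":0,"offset":[-5,-14,0],"roll":0},{"claw":0,"offset":[-7,-19,0],"roll":0},{"claw":0,"offset":[-9,-24,0],"roll":0},{"claw":0,"offset":[-10,-28,0],"roll":0},{"claw":0,"offset":[-12,-33,0],"roll":0},{"claw":0,"offset":[-14,-38,0],"roll":0},{"claw":0,"offset":[-14,-38,0],"roll":0}]'
python3 - <<'E'
from rig import grab_frame
import cv2
s=grab_frame("scene")
cv2.imwrite("pics/s3c.png",cv2.resize(s[165:275,210:350],None,fx=5,fy=5,interpolation=cv2.INTER_CUBIC))
E
```

```text
time: 6.0
tcp_pos: [0.4946, -0.0955, 0.0236]
ee_rot: [[0.938, -0.345, -0.001], [-0.345, -0.938, 0.001], [-0.002, -0.001, -1.0]]
force: [-0.0, 5.6, 0.1]
gripper_width: 0.0003
```

View pics/s3c.png

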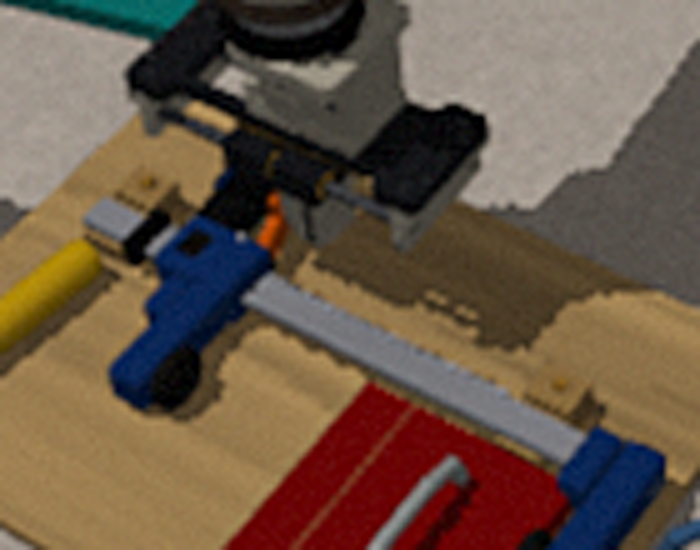

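About 10 mm remains between the housing edge (160,250) and the stop (145,243). I'll take small steps and watch the force.

```bash
python3 -m creep '[{"claw":0,"offset":[-1,-3,0],"roll":0},{"claw":0,"offset":[-2,-5,0],"roll":0},{"claw":0,"offset":[-3,-7.5,0],"roll":0},{"claw":0,"offset":[-3,-7.5,0],"roll":0}]'
python3 -m creep '[{"claw":0,"offset":[-0.7,-1.9,0],"roll":0},{"claw":0,"offset":[-0.7,-1.9,0],"roll":0}]'
python3 -m creep '[{"claw":0,"offset":[-0.7,-1.9,0],"roll":0},{"claw":0,"offset":[-0.7,-1.9,0],"roll":0}]'
```

```text
time: 6.55
tcp_pos: [0.4919, -0.1026, 0.0236]
ee_rot: [[0.939, -0.345, -0.001], [-0.345, -0.939, 0.002], [-0.001, -0.001, -1.0]]
force: [-1.7, 6.0, 1.1]
gripper_width: 0.0005
time: 6.8
tcp_pos: [0.4913, -0.1044, 0.0236]
ee_rot: [[0.939, -0.345, -0.001], [-0.345, -0.939, 0.002], [-0.001, -0.001, -1.0]]
force: [-1.5, 6.4, 1.6]
gripper_width: 0.0007
time: 7.05
tcp_pos: [0.4905, -0.1063, 0.0236]
ee_rot: [[0.939, -0.345, -0.001], [-0.345, -0.939, 0.002], [-0.001, -0.001, -1.0]]
force: [-1.0, 7.4, 1.1]
gripper_width: 0.0002
```

```bash
for i in 1; do :; done; python3 -m creep '[{"claw":0,"offset":[-0.7,-1.9,0],"roll":0},{"claw":0,"offset":[-0.7,-1.9,0],"roll":0}]' | grep -v rot
python3 -m creep '[{"claw":0,"offset":[-0.7,-1.9,0],"roll":0},{"claw":0,"offset":[-0.7,-1.9,0],"roll":0}]'| grep -v rot
python3 - <<'E'
from rig import grab_frame
import cv2
s=grab_frame("scene")
cv2.imwrite("pics/s4c.png",cv2.resize(s[185:255,210:290],None,fx=8,fy=8,interpolation=cv2.INTER_CUBIC))
E
```

```text
time: 7.3
tcp_pos: [0.4898, -0.1082, 0.0236]
force: [-2.9, 7.6, 0.4]
gripper_width: 0.0005
time: 7.55
tcp_pos: [0.4896, -0.1086, 0.0237]
force: [-0.7, 10.0, -0.1]
gripper_width: 0.0002
```

View pics/s4c.png

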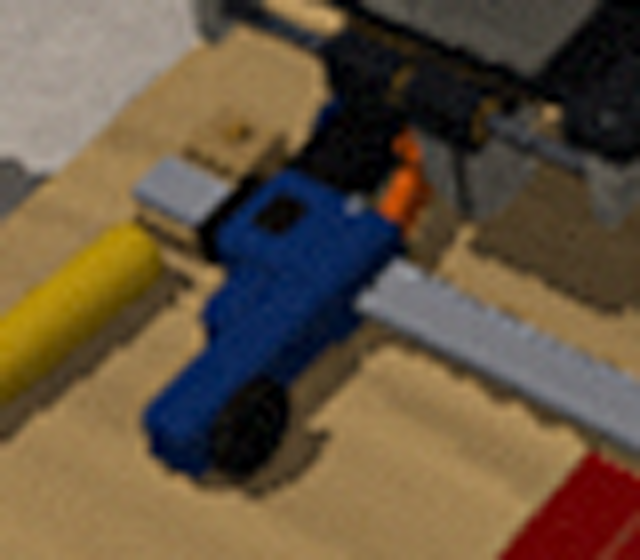

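The housing now meets the stop, and the last step moved only 0.4 mm of the commanded 2 mm while the force rose. One more firm step to confirm, then I'll back off.

```bash
python3 -m creep '[{"claw":0,"offset":[-0.7,-1.9,0],"roll":0},{"claw":0,"offset":[-0.7,-1.9,0],"roll":0},{"claw":0,"offset":[-0.7,-1.9,0],"roll":0}]' | grep -v rot
```

```text
time: 7.98
tcp_pos: [0.4895, -0.1088, 0.0237]
force: [1.0, 13.3, 0.9]
gripper_width: 0.0004
```

Firmly on the stop. I'll back off along -u to let the lever go, then lift and move aside for a check.

```bash
python3 -m creep '[{"claw":0,"offset":[2,6,0],"roll":0},{"claw":0,"offset":[5,13,0],"roll":0},{"claw":0,"offset":[8,22,0],"roll":0},{"claw":0,"offset":[12,33,0],"roll":0},{"claw":0,"offset":[14,38,0],"roll":0},{"claw":0,"offset":[14,38,0],"roll":0},{"claw":0,"offset":[14,38,30],"roll":0},{"claw":0,"offset":[14,38,80],"roll":0},{"claw":0,"offset":[14,38,140],"roll":0},{"claw":0,"offset":[14,38,180],"roll":0}]' | grep -v rot
python3 -m creep '[{"claw":0,"offset":[-20,60,0],"roll":0},{"claw":0,"offset":[-40,120,0],"roll":0},{"claw":0,"offset":[-60,180,0],"roll":0},{"claw":0,"offset":[-60,200,0],"roll":0},{"claw":0,"offset":[-60,200,0],"roll":0},{"claw":0,"offset":[-60,200,0],"roll":0}]' | grep -v rot
python3 - <<'E'
from rig import grab_frame
import cv2,numpy as np
t=grab_frame("top");s=grab_frame("scene")
cv2.imwrite("pics/t5.png",t);cv2.imwrite("pics/s5.png",s)
a=cv2.resize(t[80:260,230:510],(784,504),interpolation=cv2.INTER_CUBIC)
cv2.imwrite("pics/t5c.png",a)
E
```

```text
time: 9.22
tcp_pos: [0.5035, -0.076, 0.2064]
force: [0.3, 0.2, -0.1]
gripper_width: 0.0008
time: 9.98
tcp_pos: [0.4431, 0.123, 0.2035]
force: [-0.1, 0.4, 0.1]
gripper_width: 0.0008
```

View pics/t5c.png

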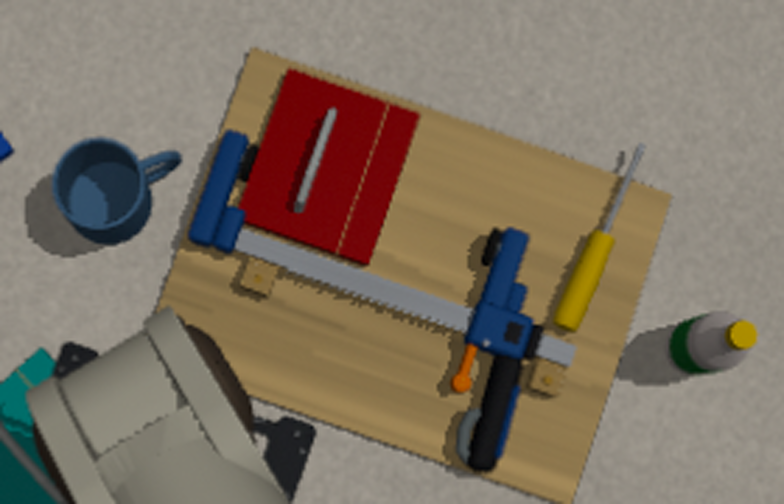

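View pics/s5.png

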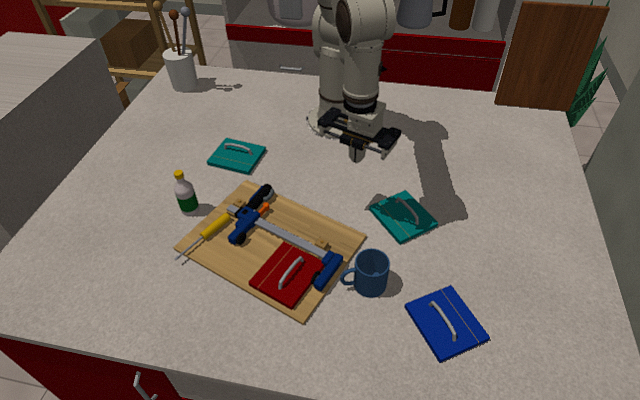

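The top crop shows the housing against the stop at (530,340) and the lever sprung forward at (462,382). The drawer front, mug, bottle and screwdriver are where they were, and the arm is clear. Handing in.

```bash
python3 -c "
from rig import order; print(order.hand_in())"
```

```text
the job is handed in; nothing more can be done
None
```

The bar clamp is open: the sliding jaw is back against the black end stop, the lever has been let go, and I handed the job in at about 10 s. With the fingers shut, I pressed the orange lever in the clamp's +x direction and kept pushing until the jaw reached the stop. Then I backed off and moved the arm clear.

**End stop:** on the last two steps the fingers moved only 0.4 mm and then 0.2 mm of the 2 mm commanded, while the force rose from about 7 N to 13 N. The last pictures show the housing against the stop.

**Lever and surroundings:** the lever is sprung forward again. By eye, the drawer front, mug, glue bottle and screwdriver are where they started. The force reading was near zero with the arm clear.

**Disagreements:** no check failed. In the first measurements the lever's offset from the bar came out about 2 mm short of the 57 mm given. The bar and stop points were less exact, but the push did not depend on them.

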